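# Power the photo stand and show a medallion to its camera

## Task

Plug the battery block fully home into the socket of the photo stand and let go of it. Then take the round medallion out of the drying rack and hold it up in the air in front of the camera: centre of its face 15 cm from the lens on the line the camera looks along, front squarely facing the lens, tab at the top. Finish while still holding it there, still, and leave the camera, the other castings and the rest of the bench as they are.

Things in the scene. Friction and masses are not known exactly. Their poses are not given: they have to be found in the camera images.
- battery: Battery block, grey head on a black plug, standing loose on its plug end on the table. Head 48 (its x) x 34 (its y) x 38 tall, z 24 to 62 mm; plug 36 (x) x 24 (y), z 0 to 24 mm, its lowest 4 mm stepped in to 31 x 19. Origin: centre of the plug's end face (underside); z up. The same after a half turn. 0.13 kg.
- dock_hole0 (a point): Mouth centre of the battery socket: the rectangular hole in the black dock block (64 x 54 x 34 mm) on the stand's base, 40 mm above the table. z up. Hole 40 (its x) x 28 (its y) mm, 27 deep, with a lead-in. The battery goes in with its x along the hole's x, either way round; fully home its shoulder rests on the block and its origin is 24 mm below this point.
- stand: Photo stand, fixed to the table: flat aluminium base 6 mm thick. Origin on the table below the camera's tilt hinge. Its mast (16 thick, 291 tall) stands 20 mm along +x of the origin; the camera looks towards its -x. The dock's mouth is at (-160, +150, +40) mm in its frame.
- cam_lens (a point): Centre of the lens front, about 0.27 m above the table. The camera looks along this frame's NEGATIVE x, tilted down by 11 to 29 degrees (differs each time); y is level, z is the camera's up. Camera head: grey box 40 x 56 x 44 mm, black lens barrel of radius 18, on a stiff tilt hinge 37 mm behind this point.
- medal_round: Round medallion: white casting 10 mm thick (its x), upright in one of the rack's slots. Disc radius 32 centred 52 mm above the origin; foot 30 wide, z 0 to 20, in the slot; on top a tab 26 wide (y), 10 thick, z 84 to 116 mm, to hold it by. Origin: centre of the foot's underside; z up; +x is the front, with raised grey ring and black bird-face dots; back plain. 0.06 kg.
- medal_face (a point): Centre of the round medallion's front face: 5 mm in front (+x) of and 52 mm above the origin of medal_round, same axes.
- rack: Plywood drying rack fixed to the table, base 80 (x) x 290 (y) x 10 mm, with three slots in a row along its y at -90, 0 and +90 mm. Slot floors 10 mm above the table, slots 13 (x) x 34 (y) mm, walls up to 28 mm above the table. Castings stand in it with fronts to the rack's +x and lift straight out upwards.
- cast_square: White casting in the rack with a square 60 x 60 mm body; 10 mm thick, same foot, tab and origin as the round one. Leave it alone.
- cast_diamond: White casting in the rack with a diamond body (square on its corner, 62 mm across); 10 mm thick, same foot, tab and origin as the round one. Leave it alone.
- cup: Open translucent-white mixing cup, rim radius 33, 62 tall; origin under its centre. Bystander.
- paint_a: White paint bottle with black cap, radius 17, 90 tall, standing; origin under its centre. Bystander.
- paint_b: Red paint bottle with white cap, radius 17, 90 tall, standing; origin under its centre. Bystander.
- jar: Glass jar with black lid, radius 36, 120 tall; origin under its centre. Bystander.
- marker: Black marker pen lying on the table, 16 thick, 130 long; its own x axis runs along it. Bystander.
- tin: Flat brass tin, radius 36, 18 tall; origin under its centre. Bystander.
Things that resemble listed ones, but are neither listed nor needed, are in the scene too. What is shaped like the medal_round but blue, purple or yellow is not meant.

How it is judged:
On the way, in this order (a step that is already met when the one before it is completed fails the run):
1. the battery is fully home in the stand's socket and let go (z of battery in the frame of dock_hole0 below -0.021 m and horizontal distance between battery and dock_hole0 below 0.004 m and angle between battery's own z axis and vertical below 0.07 rad and contact force between the fingers and battery below 0.05 N and linear speed of battery below 0.02 m/s), for 0.2 s.
2. the round medallion is lifted clear of the rack in the gripper (height (world z) of medal_round above 0.05 m and contact force between the fingers and medal_round above 1 N and contact force between medal_round and rack below 0.1 N), for 0.2 s.
At the end, for the whole second after the job is handed in: Battery home within 3 mm, upright, untouched. Medallion held still in the air by the fingers alone: face centre 125-175 mm before the lens, within 20 mm of the line of sight sideways and up-down, front to the lens, tab up, facing and roll within 0.15 rad of square (z of battery in the frame of dock_hole0 below -0.021 m and horizontal distance between battery and dock_hole0 below 0.004 m and angle between battery's own z axis and vertical below 0.07 rad and contact force between the fingers and battery below 0.05 N and x of medal_face in the frame of cam_lens between -0.175 and -0.125 m and y of medal_face in the frame of cam_lens between -0.02 and 0.02 m and z of medal_face in the frame of cam_lens between -0.02 and 0.02 m and x of cam_lens in the frame of medal_face above 0.05 m and angle between the x axis of medal_face and the x axis of cam_lens, either way round below 0.15 rad and angle between the y axis of medal_face and the y axis of cam_lens, either way round below 0.15 rad and angle between medal_round's own z axis and vertical below 1 rad and contact force between the fingers and medal_round above 1 N and contact force between medal_round and rack below 0.1 N and contact force between medal_round and stand below 0.1 N and height (world z) of medal_round above 0.1 m and linear speed of medal_round below 0.03 m/s and angular speed of medal_round below 0.3 rad/s); the arm keeps its last pose, push and grip.
It fails at once if the camera is knocked out of its aim (distance of cam_lens from where it was at the start of the episode above 0.01 m).
It fails at once if another casting or a bystander is disturbed (moved over 25 mm) (distance of any of cast_square, cast_diamond, cup, paint_a, paint_b, jar, marker, tin from where it was at the start of the episode above 0.025 m).
It also fails if it takes over 51 s, if anything falls off the work surface, if the arm or the gripper's body presses on something with over 40 N, if the wrist force passes 120 N, or if a joint passes its speed limit or range.

## Robot

A 7-joint arm with a two-finger parallel gripper is mounted at the origin on the work surface. World frame = base frame: x ahead of the robot, y to its left, z up, the work surface at z = 0. Lengths are in m, angles in rad, forces in N, time in s.
With the tool pointing down it reaches from about 0.425 to 0.925 m from the base axis. Payload 6.8 kg.
Tool frame: the origin (TCP) lies midway between the tips of the shut fingers; the grasp point (between the pads) lies 19 mm behind it; z points along the fingers, y is the line along which they close (so a half turn about z gives the same grasp; the last joint's range is limited). The gripper opens to 85 mm and grips with 20 to 120 N. Pads are 22 mm wide; open, the fingers measure 114 mm over their backs; the gripper's body (76 mm by 85 mm) begins 54 mm behind the grasp point. The pads swing forward as they close: fully open they stand 13 mm farther back than shut.
Start: joints at [1.093, 0.477, 0.022, 1.555, -0.011, 1.109, -0.083], TCP at [0.244, -0.629, 0.231] pointing down, gripper open.
Joint ranges: [-2.96, 2.96], [-0.34, 2.1], [-1.41, 1.46], [0.24, 2.44], [-1.37, 4.51], [0.17, 1.92], [-2.96, 2.96]. Speed limits (rad/s): [2.39, 2.39, 3.14, 3.14, 3.14, 3.14, 3.14].

## Interface

Orientations are given as a unit quaternion [w, x, y, z].
In Python, from station import * gives the robot as it stands.
- The arm moves only by the shell command python3 -m creep 'ROWS' [FORCE]. ROWS is JSON, a list of rows, each a list of 7 numbers: the gripper command: -1 is shut, 1 is fully open, values between are in proportion, then the shift along the world's x, y, z in mm, then the turn, a rotation vector about the world's x, y, z in rad. A call has 1 to 5 rows; each row shifts and turns the commanded pose from where the row before left it; what a row does not reach is not made up. A row lasts 1/8 s, in which the tool goes at most 62.5 mm and 10.7 degrees, less where a joint would pass 70% of its speed; a pose out of reach is approached as far as the arm can. A call is refused whole if a number of a shift passes 62.5 or a number of a turn 0.188, either way. A call with a gripper value outside its range is refused whole. The fingers move at their own pace and stop on an object; FORCE is the grip in N (left out, the last holds). Time passes only in rows, so rows that do not move let the fingers close. It gives the time, the measured TCP pose, the force, the opening and the grip force at its end, in the units of the state.
- get_obs(): the state, without advancing time (a new reading comes with each control period).
- read_camera(name): name is "side" or "top"; returns (picture, depth): 480x640x3 uint8, red, green, blue; 480x640 float32, m along the optical axis (not along the pixel's ray), 0 where there is no reading.
- camera_params(name): a dict with "intrinsics" (3x3 intrinsics, pixels), "cam_to_world" (4x4, takes a point from camera to world coordinates). Camera axes: x right, y up, looking along -z (the intrinsics and any distortion apply to the point x, -y, -z); pixel columns grow to the right and rows downward; lengths in m; the calibration is good to about 2 mm. A picture is of the moment at which its call begins. camera_params takes no time and is no camera call.
- hand_in(): hands the job in; it is judged then, once.
The state is a dict: "t": time; "q": joint angles; "joint_vel": joint speeds; "joint_torque": joint torques, N m; "eef_pos": TCP position; "tool_rot": TCP orientation; "contact_force": force on the tool from outside, world axes, zero at the start; "torque": the same for the moment, N m; "gripper_width": opening from 0.0 (shut) to 1.0 (fully open); "grasp_force": force on a finger pad.
Only numpy, scipy, OpenCV 4.12 (cv2) and the standard library are available. Lean on these libraries where they do the work, as an engineer would, in place of code of your own. Each camera call takes 0.05 s, during which the arm holds its last target. There are 200 camera calls.

## Working session

There is one attempt and no reset: what is moved stays moved. The work goes in short steps, Python scripts to look and compute and a shell command to move; the robot and the scene stay as the last step left them, time stands still between calls to the robot, and variables do not carry over. Pictures are saved under pics/ and viewed, at most 10 in all, crops included, and the job is handed in when it is done.

```bash
mkdir -p pics; ls; cat > h.py <<'E'
from station import *
import numpy as np, cv2
from scipy.spatial.transform import Rotation as R
def snap(n,tag):
    p,d=read_camera(n); cv2.imwrite(f'pics/{tag}.png',p[:,:,::-1]); np.savez(f'pics/{tag}.npz',p=p,d=d); return p,d
def pw(n,u,v,d):
    c=camera_params(n);K=np.array(c['intrinsics']);T=np.array(c['cam_to_world'])
    x=(np.asarray(u)-K[0,2])/K[0,0]*d;y=(np.asarray(v)-K[1,2])/K[1,1]*d
    return (T@np.stack([x,-y,-d*np.ones_like(x),np.ones_like(x)]))[:3]
def ray(n,u,v):
    c=camera_params(n);T=np.array(c['cam_to_world']);o=T[:3,3];p=pw(n,np.float64(u),np.float64(v),1.0);return o,(p-o)
def tri(u1,v1,u2,v2,a='side',b='top'):
    o1,d1=ray(a,u1,v1);o2,d2=ray(b,u2,v2)
    s=np.linalg.lstsq(np.stack([d1,-d2],1),o2-o1,rcond=None)[0]
    return (o1+s[0]*d1+o2+s[1]*d2)/2, np.linalg.norm(o1+s[0]*d1-o2-s[1]*d2)
E
python3 - <<'E'
from h import *
np.set_printoptions(precision=4,suppress=True)
for n in('side','top'):
    snap(n,n+'0'); c=camera_params(n);print(c)
o=get_obs();print(o)
E
```

```text
pics
{'intrinsics': array([[528.6444,   0.    , 326.0202],
       [  0.    , 528.6444, 234.1283],
       [  0.    ,   0.    ,   1.    ]]), 'cam_to_world': array([[-0.7453,  0.3727, -0.5528, -0.0725],
       [-0.6666, -0.4309,  0.6082,  0.7215],
       [-0.0115,  0.8219,  0.5696,  0.8529],
       [ 0.    ,  0.    ,  0.    ,  1.    ]])}
{'intrinsics': array([[453.5236,   0.    , 317.718 ],
       [  0.    , 453.5236, 236.3035],
       [  0.    ,   0.    ,   1.    ]]), 'cam_to_world': array([[-0.0172,  0.9992, -0.0373,  0.5253],
       [-0.9997, -0.0165,  0.0192,  0.0405],
       [ 0.0185,  0.0376,  0.9991,  1.221 ],
       [ 0.    ,  0.    ,  0.    ,  1.    ]])}
{'t': 0.1, 'q': array([ 1.0929,  0.4777,  0.0224,  1.5563, -0.0115,  1.1093, -0.0831]), 'joint_vel': array([-0.0003, -0.0022,  0.0009, -0.003 , -0.0015,  0.0011, -0.    ]), 'joint_torque': array([  0.005 , -59.7756,   1.6133, -28.1955,   0.0126,   0.005 ,
        -0.    ]), 'eef_pos': array([ 0.2438, -0.6289,  0.2304]), 'tool_rot': array([-0.0008,  0.983 ,  0.1838, -0.0002]), 'contact_force': array([-0.4202,  0.4137, -0.6576]), 'torque': array([-0.0064,  0.0474, -0.0299]), 'grasp_force': 0.0, 'gripper_width': 0.9978688205379491}
```

View pics/side0.png

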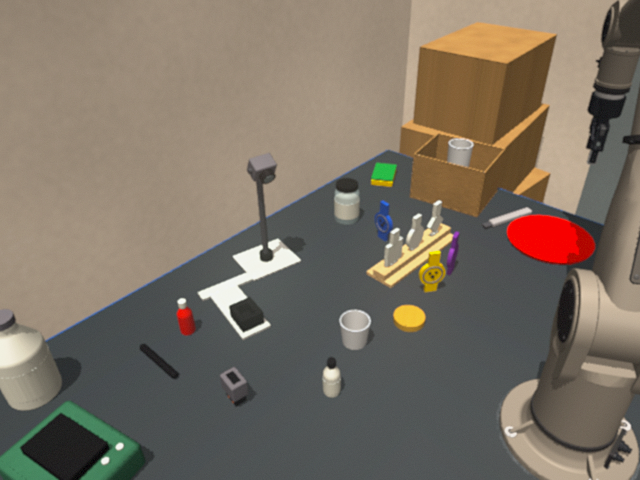

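View pics/top0.png

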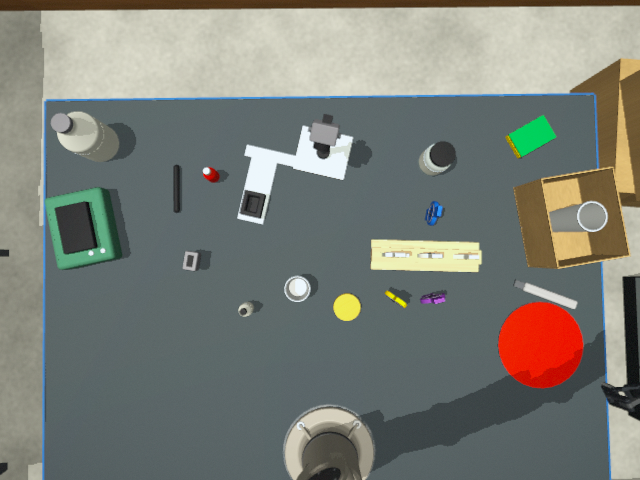

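```bash
python3 - <<'E'
import cv2,numpy as np
s=cv2.imread('pics/side0.png');t=cv2.imread('pics/top0.png')
def c(i,x,y,w,h,W,H):return cv2.resize(i[y:y+h,x:x+w],(W,H),interpolation=cv2.INTER_CUBIC)
a=c(s,360,190,110,100,440,400); b=c(t,365,235,120,40,360,200*0+120)
cv2.imwrite('pics/c1.png',cv2.resize(s[190:290,360:470],None,fx=7,fy=6,interpolation=cv2.INTER_CUBIC)[:,:770])
r1=np.hstack([c(s,190,145,80,60,400,300)*0+c(s,225,145,80,60,400,300),c(s,205,280,80,60,400,300)])
r2=np.hstack([c(t,230,110,128,96,400,300),c(t,175,190,100,75,400,300)])
cv2.imwrite('pics/c2.png',np.vstack([r1,r2]))
E
```

```text
(no output)
```

View pics/c1.png

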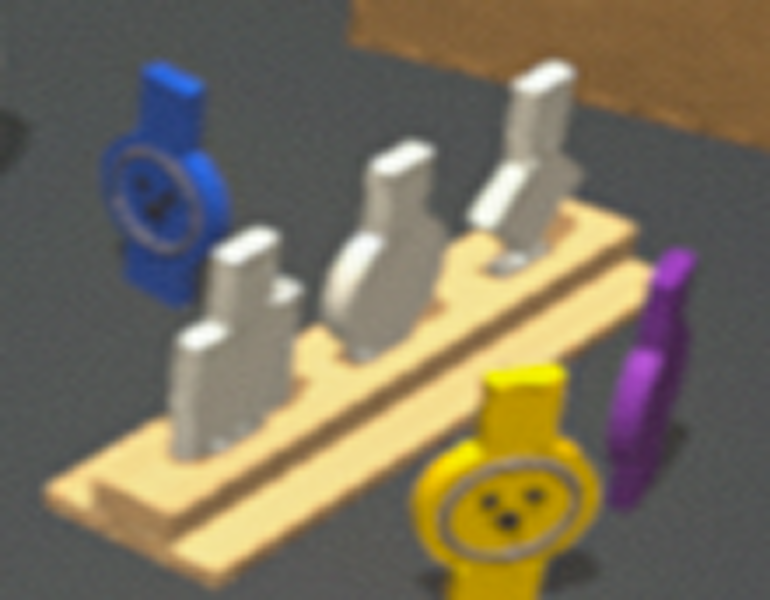

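View pics/c2.png

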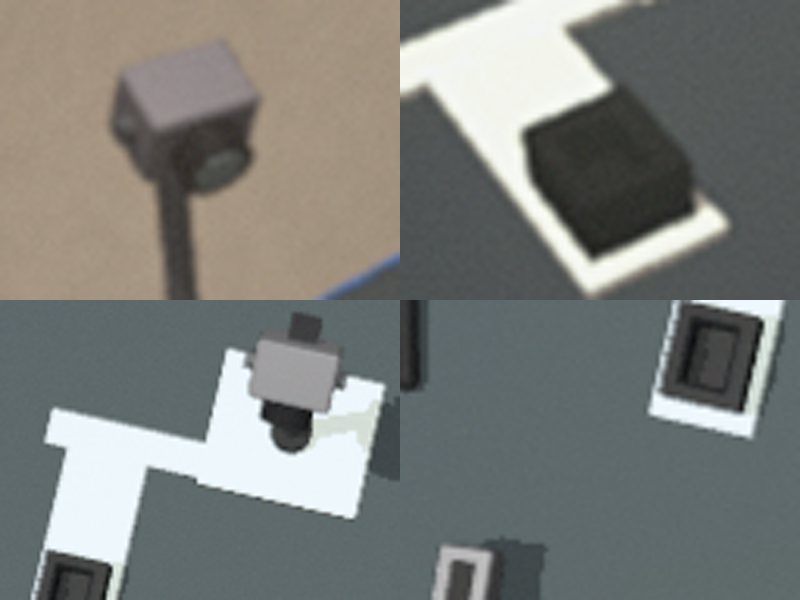

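Side crop: the three white castings are square at about side px (394,247), round at (417,233) and diamond at (436,218). Blue (384,222), purple (453,253) and yellow (432,270) are the round decoys. The white round one in the middle slot is meant, and its plain back faces this camera, so its front points to about world +x. Battery is at top (191,260) / side (235,385), dock at top (253,205) / side (246,315), lens at top (323,152) / side (269,178). Next I'll measure them with depth and both views.

```bash
cat > m.py <<'E'
from h import *
np.set_printoptions(precision=4,suppress=True)
def cloud(tag,n,box):
    z=np.load(f'pics/{tag}.npz');d=z['d'];x0,y0,x1,y1=box
    v,u=np.mgrid[y0:y1,x0:x1];dd=d[y0:y1,x0:x1];ok=dd>0
    return pw(n,u[ok].astype(float),v[ok].astype(float),dd[ok]).T, z['p'][y0:y1,x0:x1][ok]
def rect(P):
    r=cv2.minAreaRect((P[:,:2]*1000).astype(np.float32));return np.round(r[0],1),np.round(r[1],1),round(r[2],1)
E
python3 - <<'E'
from m import *
def rep(name,boxT,boxS,z0,z1):
    for tag,n,b in(('top0','top',boxT),('side0','side',boxS)):
        P,_=cloud(tag,n,b);Q=P[(P[:,2]>z0)&(P[:,2]<z1)]
        if len(Q)>5: print(name,n,len(Q),'z med',round(np.median(Q[:,2]),4),'rect',rect(Q),'mean',Q.mean(0))
rep('batt top',(178,245,207,277),(212,360,255,410),.055,.07)
rep('dock top',(236,184,272,225),(222,290,272,340),.035,.046)
rep('round tab',(413,240,450,268),(405,205,430,235),.118,.132)
rep('sq tab',(375,240,412,268),(380,222,404,250),.118,.132)
rep('dia tab',(450,240,485,268),(428,195,446,220),.118,.132)
rep('rack wall',(365,232,490,278),(360,210,462,290),.022,.034)
rep('head top',(300,108,350,165),(245,150,280,185),.27,.34)
rep('base',(240,120,360,230),(195,235,305,340),.003,.012)
P,c=cloud('top0','top',(185,275,240,320));Q=P[P[:,2]<.01];print('table top',Q.mean(0)[2])
P,c=cloud('side0','side',(260,340,300,400));print('table side',P.mean(0)[2])
# tri by hand-read pixels
print('batt',tri(233,377,191,259.5));print('round tab top',tri(417,215.5,430,256))
E
```

```text
batt top top 252 z med 0.0603 rect (array([512.1, 345.2]), array([34.7, 47.5]), 80.1) mean [0.5119 0.3445 0.0603]
batt top side 400 z med 0.0615 rect (array([509.6, 347.8]), array([34.5, 49.5]), 81.5) mean [0.5071 0.3492 0.0613]
dock top top 318 z med 0.0386 rect (array([658.2, 189. ]), array([54.3, 64.2]), 76.9) mean [0.6584 0.1891 0.0388]
dock top side 368 z med 0.0392 rect (array([655.8, 191.1]), array([56.1, 68.4]), 74.7) mean [0.6553 0.1915 0.0391]
round tab top 44 z med 0.1251 rect (array([ 514.9, -266.7]), array([25.3,  7.3]), 89.0) mean [ 0.5149 -0.2668  0.1247]
round tab side 41 z med 0.124 rect (array([ 511.3, -263.7]), array([11.8, 27.7]), 3.3) mean [ 0.5109 -0.2635  0.1237]
sq tab top 44 z med 0.1248 rect (array([ 518.9, -176.9]), array([24.6,  7.3]), 89.1) mean [ 0.5189 -0.1767  0.1247]
sq tab side 46 z med 0.1243 rect (array([ 514.9, -176.8]), array([12.9, 33.5]), 3.7) mean [ 0.5146 -0.1736  0.1237]
dia tab top 45 z med 0.1251 rect (array([ 510.9, -357.1]), array([26.9,  7.3]), 89.0) mean [ 0.511  -0.3566  0.1253]
dia tab side 39 z med 0.1236 rect (array([ 507.2, -353.1
[... 288 characters left out ...]
13 -0.2493  0.0274]
head top top 839 z med 0.2973 rect (array([775.4,   5.6]), array([74.1, 66.2]), 3.4) mean [0.7718 0.0068 0.2965]
head top side 588 z med 0.2943 rect (array([765.9,  14.6]), array([66.5, 56.5]), 55.7) mean [0.7625 0.0167 0.2926]
base top 3052 z med 0.0053 rect (array([739.5,  62.5]), array([320.7, 296.8]), 89.0) mean [0.7575 0.0775 0.0057]
base side 2559 z med 0.0056 rect (array([764.9,  99.1]), array([288.4, 410.4]), 43.8) mean [0.7587 0.0937 0.0058]
table top -0.0016081489316782792
table side -0.00033979145975910534
batt (array([0.5154, 0.3432, 0.0561]), np.float64(0.001419100348918122))
round tab top (array([ 0.5104, -0.2526,  0.134 ]), np.float64(0.009220503274513877))
```

```bash
python3 - <<'E'
from m import *
# stand yaw: white base contour in the top view, projected onto z=6mm, long edges
z=np.load('pics/top0.npz');p=z['p'].astype(int)
m=np.zeros((480,640),np.uint8);m[115:230,235:360]=(p[115:230,235:360].min(2)>200)
c=max(cv2.findContours(m,cv2.RETR_EXTERNAL,cv2.CHAIN_APPROX_NONE)[0],key=len)
a=cv2.approxPolyDP(c,3,True)[:,0]
def onz(n,u,v,h):
    o,d=ray(n,u,v);return o+d*(h-o[2])/d[2]
for i in range(len(a)):
    q0=onz('top',*a[i],.006);q1=onz('top',*a[(i+1)%len(a)],.006);e=q1-q0
    if np.linalg.norm(e)>.03:print(a[i],q0[:2],round(np.linalg.norm(e),3),'ang',round(np.degrees(np.arctan2(e[1],e[0]))%90,1))
# head top plane
for tag,n,b in(('top0','top',(305,112,345,150)),('side0','side',(245,150,282,188))):
    P,col=cloud(tag,n,b);P=P[P[:,2]>.22]
    best=None;rng=np.random.default_rng(0)
    for _ in range(500):
        s=P[rng.choice(len(P),3,False)];N=np.cross(s[1]-s[0],s[2]-s[0]);l=np.linalg.norm(N)
        if l<1e-5:continue
        N/=l;N*=np.sign(N[2])
        if N[2]<.8:continue
        k=abs((P-s[0])@N)<.0025
        if best is None or k.sum()>best.sum():best=k
    Q=P[best];cen=Q.mean(0);N=np.linalg.svd(Q-cen)[2][2];N*=np.sign(N[2])
    print(n,best.sum(),len(P),'cen',cen,'N',N,'tilt',np.degrees(np.arccos(N[2])),'yaw',np.degrees(np.arctan2(-N[1],-N[0])))
    y=np.cross(N,[np.cos(-.23),np.sin(-.23),0]);y/=np.linalg.norm(y);x=np.cross(y,N)
    r=cv2.minAreaRect(np.stack([(Q-cen)@x,(Q-cen)@y],1).astype(np.float32)*1000)
    print(r,'rect centre',cen+x*r[0][0]/1000+y*r[0][1]/1000,'x',x)
print('lens tri',tri(269.4,178.6,323.1,152.6))
z=np.load('pics/side0.npz')['d'];print('lens depth pt',pw('side',np.array([268.,270,269]),np.array([178.,178,180]),np.array([z[178,268],z[178,270],z[180,269]])).T)
E
```

```text
[352 137] [ 0.8382 -0.0802] 0.03 ang 78.9
[341 135] [ 0.844  -0.0505] 0.082 ang 55.0
[316 156] [0.7877 0.0181] 0.088 ang 20.7
[304 126] [0.8698 0.0492] 0.085 ang 72.6
[295 156] [0.7884 0.0748] 0.133 ang 76.2
[251 161] [0.7764 0.1933] 0.078 ang 75.4
[244 189] [0.701  0.2129] 0.057 ang 78.3
[265 193] [0.6894 0.1568] 0.071 ang 78.4
[260 219] [0.6196 0.1711] 0.061 ang 73.8
[238 218] [0.6233 0.2298] 0.066 ang 77.3
[262 223] [0.6088 0.1659] 0.169 ang 75.5
[277 162] [0.7728 0.1235] 0.181 ang 74.5
[342 179] [ 0.7243 -0.0509] 0.118 ang 75.6
top 439 819 cen [0.7671 0.0082 0.3004] N [-0.5064  0.1183  0.8541] tilt 31.33724695499474 yaw -13.151021201555338
((-5.511447906494141, 0.1033172607421875), (55.410888671875, 53.41294860839844), 89.49406433105469) rect centre [0.7626 0.0093 0.2976] x [ 0.8316 -0.1949  0.5201]
side 297 729 cen [0.761  0.0133 0.2973] N [-0.5491  0.1744  0.8173] tilt 35.18087271962006 yaw -17.62405018103893
((-3.678476333618164, -0.5744094848632812), (57.325557708740234, 55.90924835205078), 82.9124755859375) rect centre [0.7579 0.0133 0.2952] x [ 0.8041 -0.1561  0.5736]
lens tri (array([0.7416, 0.0106, 0.2661]), np.float64(0.008358223300162334))
lens depth pt [[0.7436 0.0185 0.2706]
 [0.7415 0.0142 0.2695]
 [0.7453 0.0145 0.2631]]
```

```bash
python3 -m creep '[[1,40,50,0,0,0,0.173],[1,40,50,0,0,0,0.173],[1,40,50,0,0,0,0.173],[1,40,50,0,0,0,0.173],[1,40,50,0,0,0,0.173]]' && python3 -m creep '[[1,13,60,0,0,0,0.173],[1,13,60,0,0,0,0],[1,13,60,0,0,0,0],[1,13,60,0,0,0,0],[1,13,60,0,0,0,0]]' && python3 -m creep '[[1,0,60,0,0,0,0],[1,0,60,0,0,0,0],[1,0,60,0,0,0,0],[1,0,60,-20,0,0,0],[1,0,40,-30,0,0,0]]'
python3 - <<'E'
from m import *
# head top by colour, lens direction; bystander places
for tag,n,b in(('top0','top',(305,112,345,150)),('side0','side',(245,150,282,188))):
    P,col=cloud(tag,n,b);g=col.astype(int).mean(1);k=(P[:,2]>.26)&(g>(115 if n=='top' else 100));Q=P[k]
    for _ in range(4):
        cen=np.median(Q,0) if _==0 else Q.mean(0);N=np.linalg.svd(Q-Q.mean(0))[2][2];N*=np.sign(N[2]);r=abs((Q-Q.mean(0))@N);Q=Q[r<max(.003,2*r.std()*(_<2))]
    print(n,len(Q),np.percentile(g[P[:,2]>.26],[10,30,50,70,90]),'cen',Q.mean(0),'tilt',np.degrees(np.arccos(N[2])),'yaw',np.degrees(np.arctan2(-N[1],-N[0])),'spread',abs((Q-Q.mean(0))@N).std())
    x=np.array([N[2]*np.cos(-.253),N[2]*np.sin(-.253),np.hypot(N[0],N[1])]);y=np.cross(N,x);q=(Q-Q.mean(0))*1000
    print(' x range',np.percentile(q@x,[1,99]),'y range',np.percentile(q@y,[1,99]))
for nm,uv in dict(blue=(434,205),purple=(433,296),yellow=(397,296),red=(209,172),jar=(440,152)).items():
    d=np.load('pics/top0.npz')['d'];print(nm,pw('top',float(uv[0]),float(uv[1]),d[uv[1],uv[0]]))
E
```

```text
t: 0.72
eef_pos: [0.44, -0.3835, 0.2311]
tool_rot: [-0.0, 0.814, 0.581, -0.0]
contact_force: [0.8, 0.2, -0.4]
gripper_width: 1.0
grasp_force: 0.0
t: 1.35
eef_pos: [0.5041, -0.0836, 0.2312]
tool_rot: [0.0, 0.762, 0.647, -0.0]
contact_force: [1.5, 0.4, 0.1]
gripper_width: 1.002
grasp_force: 0.0
t: 1.98
eef_pos: [0.5043, 0.1973, 0.1818]
tool_rot: [0.0, 0.762, 0.648, 0.001]
contact_force: [0.4, -0.2, -0.1]
gripper_width: 0.999
grasp_force: 0.0
top 449 [ 48.8667 106.3333 156.3333 158.6667 160.6667] cen [0.7692 0.0076 0.3017] tilt 28.002793790303812 yaw -13.821300107561997 spread 0.0007948100301476641
 x range [-19.211  18.672] y range [-26.2445  27.2681]
side 270 [ 54.5     73.3333  96.5    140.6667 144.    ] cen [0.7664 0.0107 0.3015] tilt 26.616090196897122 yaw -14.025321625838 spread 0.000752144514841786
 x range [-18.058   18.9656] y range [-27.905   26.7137]
blue [ 0.6427 -0.2783  0.0778]
purple [ 0.4103 -0.2758  0.0548]
yellow [ 0.4063 -0.1943 -0.0046]
red [0.7337 0.2888 0.0848]
jar [ 0.7682 -0.2839  0.1233]
```

```bash
python3 -m creep '[[1,2,50,-15,0,0,0],[1,2,50,-15,0,0,0],[1,2,49,-15,0,0,0],[1,0,0,0,0,0,0]]'; python3 - <<'E'
from h import *
o=get_obs();print(o['eef_pos'],o['q'],(R.from_quat(np.roll(o['tool_rot'],-1)).as_matrix()).round(4).tolist())
E
```

```text
t: 2.48
eef_pos: [0.5076, 0.3474, 0.1351]
tool_rot: [-0.002, 0.76, 0.65, -0.001]
contact_force: [0.1, -0.3, 0.2]
gripper_width: 1.001
grasp_force: 0.0
[0.50763768 0.34741093 0.13505517] [-0.28377107  0.54600805 -0.56326317  1.75891965  0.34649153  0.93852397
 -1.14582237] [[0.156, 0.9877, -0.0031], [0.9878, -0.156, 0.0018], [0.0013, -0.0033, -1.0]]
```

```bash
python3 -m creep '[[1,3,-1,-35,0,0,0],[1,0,0,-35,0,0,0],[1,0,0,-35,0,0,0],[1,0,0,0,0,0,0]]' 40 && python3 -m creep '[[-1,0,0,0,0,0,0],[-1,0,0,0,0,0,0],[-1,0,0,0,0,0,0],[-1,0,0,0,0,0,0],[-1,0,0,0,0,0,0]]' 40
```

```text
t: 2.98
eef_pos: [0.5117, 0.3392, 0.0291]
tool_rot: [0.0, 0.763, 0.647, -0.003]
contact_force: [0.1, -0.7, -0.0]
gripper_width: 0.999
grasp_force: 0.0
t: 3.6
eef_pos: [0.5141, 0.3427, 0.0334]
tool_rot: [0.0, 0.762, 0.647, 0.001]
contact_force: [-1.6, -1.2, 8.4]
gripper_width: 0.555
grasp_force: 42.4
```

```bash
python3 -m creep '[[-1,0,0,25,0,0,0],[-1,0,0,45,0,0,0],[-1,35,-39,0,0,0,-0.031],[-1,36,-39,0,0,0,-0.031],[-1,36,-39,0,0,0,-0.031]]' 40 && python3 -m creep '[[-1,36,-39,0,0,0,0],[-1,0,0,0,0,0,0],[-1,0,0,0,0,0,0]]'
cat > chk.py <<'E'
from m import *
snap('top','top1');snap('side','side1')
import sys
o=get_obs();print(o['eef_pos'],o['contact_force'])
R0=R.from_quat(np.roll(o['tool_rot'],-1)).as_matrix();print(np.degrees(np.arctan2(R0[1,1],R0[0,1])),R0[:,2])
e=o['eef_pos']
s=cv2.imread('pics/side1.png')[250:350,180:300];t=cv2.imread('pics/top1.png')[160:250,200:308]
cv2.imwrite('pics/c3.png',np.hstack([cv2.resize(s,(400,333),interpolation=2),cv2.resize(t,(400,333),interpolation=2)]))
E
python3 chk.py
```

```text
t: 4.22
eef_pos: [0.6213, 0.2236, 0.1023]
tool_rot: [0.0, 0.792, 0.611, 0.0]
contact_force: [0.2, -0.0, -0.8]
gripper_width: 0.559
grasp_force: 41.7
t: 4.6
eef_pos: [0.6558, 0.1862, 0.1017]
tool_rot: [-0.0, 0.792, 0.611, 0.0]
contact_force: [-0.1, 0.5, -0.9]
gripper_width: 0.555
grasp_force: 41.7
[0.6551 0.1878 0.1018] [-0.3456  0.9691 -1.1008]
-14.526314618539182 [-0.0004  0.001  -1.    ]
```

View pics/c3.png

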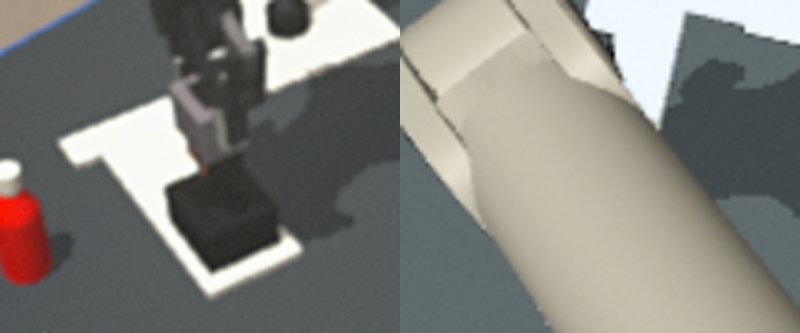

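The battery hangs in the grip, its head visible at side px (240,287) above the dock at (246,315). The arm hides it in the top view, so I'll compare the +y' faces of battery and dock in the side depth cloud.

```bash
python3 - <<'E'
from m import *
P,col=cloud('side1','side',(215,250,275,345));P0,_=cloud('side0','side',(215,270,275,345))
a=np.radians(-14.5);ex=np.array([np.cos(a),np.sin(a)]);ey=np.array([-np.sin(a),np.cos(a)])
e=get_obs()['eef_pos']
def loc(P):q=(P[:,:2]-[.6558,.1911])*1000;return np.stack([q@ex,q@ey,P[:,2]*1000],1)
print('tcp',loc(e[None]))
D=loc(P0);k=(D[:,2]>38)&(D[:,2]<46);print('dock top: x',np.percentile(D[k,0],[1,99]),'y',np.percentile(D[k,1],[1,99]))
k=(D[:,2]>12)&(D[:,2]<33)&(abs(D[:,0])<25)&(D[:,1]>15)&(D[:,1]<35);print('dock +y face',np.median(D[k,1]),k.sum())
k=(D[:,2]>12)&(D[:,2]<33)&(abs(D[:,1])<20)&(D[:,0]<-22)&(D[:,0]>-42);print('dock -x face',np.median(D[k,0]),k.sum())
B=loc(P)
k=(B[:,2]>92)&(B[:,2]<128)&(abs(B[:,0])<20)&(B[:,1]>5)&(B[:,1]<30);print('batt +y face',np.median(B[k,1]),k.sum(),B[k,1].std())
f=B[k];print('fit slope y vs x',np.polyfit(f[:,0],f[:,1],1),'y vs z',np.polyfit(f[:,2],f[:,1],1))
F=B[(abs(B[:,1])<30)&(abs(B[:,0])<40)]
for z in range(50,140,6):
    g=F[(F[:,2]>=z)&(F[:,2]<z+6)]
    if len(g)>3:print(z,len(g),'x',np.percentile(g[:,0],[3,97]).round(1),'y',np.percentile(g[:,1],[3,97]).round(1))
E
```

```text
tcp [[  0.1491  -3.3779 101.8242]]
dock top: x [-32.255   33.0931] y [-26.7522  26.908 ]
dock +y face 26.58658923602472 60
dock -x face -31.00385991456124 111
batt +y face 17.027953314216447 90 1.94534994237471
fit slope y vs x [-0.011  16.6196] y vs z [-0.0549 22.8739]
68 12 x [-18.8   1.9] y [-11.7  10.6]
74 39 x [-20.8  15.6] y [-9.7 13.3]
80 25 x [-20.1   6.9] y [-10.   12.2]
86 10 x [-21.3 -14.3] y [-9.5 13.3]
92 25 x [-25.5  13.3] y [-11.9  17.1]
98 33 x [-28.4  16.2] y [-3.5 17.6]
104 31 x [-32.8  18.5] y [-8.  17.7]
110 47 x [-38.1  15.2] y [-9.5 18.2]
116 49 x [-38.6  13.7] y [-13.2  17.6]
122 69 x [-38.6  21.3] y [-8.8 17.6]
128 138 x [-37.7  24.1] y [-7.7 16.2]
134 29 x [-39.   27.5] y [-11.    7.9]
```

```bash
python3 -m creep '[[-1,1,0,-20,0,0,0],[-1,0,0,-10,0,0,0],[-1,0,0,-8,0,0,0],[-1,0,0,-5,0,0,0]]'
```

```text
t: 5.2
eef_pos: [0.6569, 0.186, 0.0576]
tool_rot: [-0.0, 0.792, 0.611, -0.0]
contact_force: [0.7, -0.3, -0.5]
gripper_width: 0.555
grasp_force: 41.7
```

```bash
python3 -m creep '[[-1,0,0,-4,0,0,0],[-1,0,0,-4,0,0,0]]'
```

```text
t: 5.45
eef_pos: [0.6574, 0.186, 0.0506]
tool_rot: [0.0, 0.792, 0.611, 0.0]
contact_force: [0.3, 0.7, -1.1]
gripper_width: 0.552
grasp_force: 41.7
```

```bash
python3 -m creep '[[-1,0,0,-2,0,0,0],[-1,0,0,-1,0,0,0],[-1,0,0,0,0,0,0]]' && python3 -m creep '[[1,0,0,0,0,0,0],[1,0,0,0,0,0,0],[1,0,0,0,0,0,0],[1,0,0,0,0,0,0]]'
```

```text
t: 5.82
eef_pos: [0.6573, 0.1859, 0.0495]
tool_rot: [0.0, 0.792, 0.611, 0.0]
contact_force: [-5.2, -3.4, 10.9]
gripper_width: 0.556
grasp_force: 43.1
t: 6.32
eef_pos: [0.6572, 0.186, 0.0474]
tool_rot: [-0.0, 0.792, 0.611, -0.0]
contact_force: [0.6, 0.3, 0.9]
gripper_width: 1.0
grasp_force: 0.0
```

```bash
python3 -m creep '[[1,0,0,40,0,0,0],[1,0,0,55,0,0,0],[1,0,0,55,0,0,0],[0.2,-48,-45,0,0,0,0.07],[0.2,-48,-45,0,0,0,0.07]]' && python3 -m creep '[[0.2,-48,-45,0,0,0,0.07],[0.2,0,-60,0,0,0,0],[0.2,0,-60,0,0,0,0],[0.2,0,-60,0,0,0,0],[0.2,0,-60,0,0,0,0]]' && python3 -m creep '[[0.2,0,-60,0,0,0,0],[0.2,0,-15,0,0,0,0],[0.2,0,0,0,0,0,0]]'; python3 - <<'E'
from m import *
snap('top','top2');snap('side','side2')
a=np.radians(-14.5);ex=np.array([np.cos(a),np.sin(a)]);ey=np.array([-np.sin(a),np.cos(a)])
for n,c in(('top',(.6582,.189)),('side',(.6558,.1911))):
    P,_=cloud(n+'2',n,(240,190,268,220) if n=='top' else (215,270,275,340));q=(P[:,:2]-c)*1000
    k=(P[:,2]>.06)&(P[:,2]<.1);Q=P[k]
    if len(Q)>10:print(n,'battery top z',np.median(Q[:,2]),rect(Q),'off from dock',(q[k]@ex).mean(),(q[k]@ey).mean())
o=get_obs();M=R.from_quat(np.roll(o['tool_rot'],-1)).as_matrix();print(o['eef_pos'],np.degrees(np.arctan2(M[1,1],M[0,1])),o['q'])
E
```

```text
t: 6.95
eef_pos: [0.5654, 0.0999, 0.1982]
tool_rot: [0.001, 0.746, 0.666, 0.001]
contact_force: [0.1, -0.2, 0.5]
gripper_width: 0.614
grasp_force: 0.0
t: 7.58
eef_pos: [0.5202, -0.1843, 0.1978]
tool_rot: [0.0, 0.723, 0.691, 0.0]
contact_force: [1.2, 0.7, 0.3]
gripper_width: 0.597
grasp_force: 0.0
t: 7.95
eef_pos: [0.5202, -0.2579, 0.1973]
tool_rot: [-0.0, 0.724, 0.69, 0.0]
contact_force: [-0.3, 1.2, 0.0]
gripper_width: 0.599
grasp_force: 0.0
top battery top z 0.07634321155381663 (array([658.7, 188.2]), array([34.3, 47.6]), 75.8) off from dock 0.1669597132064314 -1.2858878022309026
side battery top z 0.07665157503034759 (array([656.5, 191.3]), array([34.6, 51.8]), 75.8) off from dock -4.880227573262593 2.2606964402463503
[ 0.5208 -0.255   0.1976] -2.492786816372767 [ 0.7245  0.3987 -0.4798  1.7968  0.2135  0.9978  0.1169]
```

```bash
python3 -m creep '[[0.2,-7,-10,-30,0,0,0],[0.2,0,0,-40,0,0,0],[0.2,0,0,-32,0,0,0],[0.2,0,0,0,0,0,0]]' && python3 -m creep '[[-1,0,0,0,0,0,0],[-1,0,0,0,0,0,0],[-1,0,0,0,0,0,0],[-1,0,0,0,0,0,0],[-1,0,0,0,0,0,0]]' 50
```

```text
t: 8.55
eef_pos: [0.5122, -0.2643, 0.0937]
tool_rot: [-0.002, 0.722, 0.692, -0.0]
contact_force: [0.4, -1.3, -0.4]
gripper_width: 0.598
grasp_force: 0.0
t: 9.18
eef_pos: [0.5144, -0.2675, 0.0972]
tool_rot: [0.001, 0.723, 0.691, 0.0]
contact_force: [-1.0, 0.9, 7.4]
gripper_width: 0.103
grasp_force: 49.4
```

```bash
python3 -m creep '[[-1,0,0,20,0,0,0],[-1,0,0,40,0,0,0],[-1,0,0,50,0,0,0],[-1,0,0,40,0,0,0],[-1,0,0,0,0,0,0]]' && python3 -m creep '[[-1,6,50,0,0,0,-0.04],[-1,6,55,0,0,0,-0.04],[-1,6,55,0,0,0,-0.04],[-1,6,55,0,0,0,-0.04],[-1,6,50,0,0,0,-0.04]]' && python3 -m creep '[[-1,10,30,-4,-0.023,-0.0924,0],[-1,10,20,-4,-0.023,-0.0924,0],[-1,10,0,-4,-0.023,-0.0924,0],[-1,10,0,-4,-0.023,-0.0924,0],[-1,10,0,-4,-0.023,-0.0924,0]]' && python3 -m creep '[[-1,0,0,0,0,0,0],[-1,0,0,0,0,0,0]]'; python3 - <<'E'
from h import *
np.set_printoptions(precision=4,suppress=True)
o=get_obs();M=R.from_quat(np.roll(o['tool_rot'],-1)).as_matrix()
print(o['eef_pos'],'\n',M,'\n',o['q'])
T=np.stack([[.242,.970,0],[.862,-.215,.459],[.445,-.111,-.889]],1)
print('pos err mm',(np.array([.5932,.0489,.2262])-o['eef_pos'])*1000,'rot err',R.from_matrix(T@M.T).as_rotvec())
for n in('side','top'):snap(n,n+'3')
s=cv2.imread('pics/side3.png')[140:290,230:390];t=cv2.imread('pics/top3.png')[110:260,240:400]
cv2.imwrite('pics/c4.png',np.hstack([cv2.resize(s,(400,375),interpolation=2),cv2.resize(t,(400,375),interpolation=2)]))
E
```

```text
t: 9.8
eef_pos: [0.5156, -0.2679, 0.2507]
tool_rot: [0.004, 0.723, 0.691, 0.001]
contact_force: [0.7, -0.3, -0.6]
gripper_width: 0.11
grasp_force: 48.8
t: 10.42
eef_pos: [0.5428, -0.0003, 0.2456]
tool_rot: [-0.0, 0.789, 0.615, -0.0]
contact_force: [0.1, 0.5, -0.7]
gripper_width: 0.111
grasp_force: 48.7
t: 11.05
eef_pos: [0.5931, 0.0476, 0.2255]
tool_rot: [0.187, 0.766, 0.597, 0.146]
contact_force: [0.6, -0.2, -0.4]
gripper_width: 0.109
grasp_force: 48.8
t: 11.3
eef_pos: [0.5935, 0.0476, 0.2259]
tool_rot: [0.185, 0.766, 0.598, 0.145]
contact_force: [1.0, -0.8, -1.1]
gripper_width: 0.109
grasp_force: 48.8
[0.5935 0.0476 0.2259] 
 [[ 0.2436  0.8624  0.4437]
 [ 0.9699 -0.217  -0.1107]
 [ 0.0008  0.4573 -0.8893]] 
 [ 0.1212  0.2045 -0.4932  2.0762  0.6794  0.5821 -1.1094]
pos err mm [-0.2634  1.3169  0.2704] rot err [-0.0012 -0.0014  0.0016]
```

View pics/c4.png

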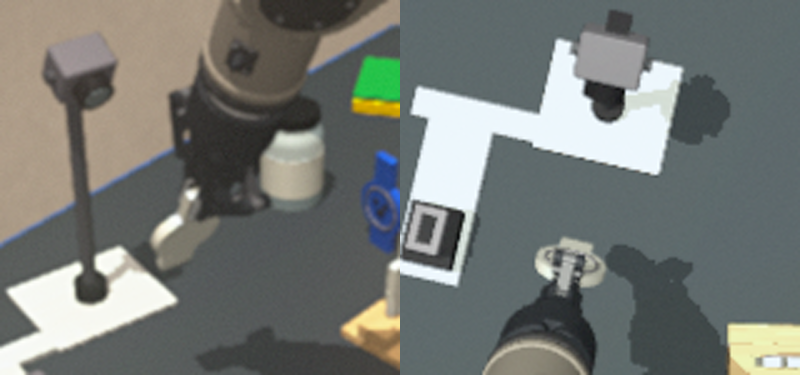

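The medallion hangs squarely with its ring facing the camera, at top px about (308,215) and side px (304,232). The battery sits in the dock at top px (251,202). I'll check the face position against the lens from depth.

```bash
python3 - <<'E'
from m import *
X=np.array([.862,-.215,.459]);Y=np.array([.242,.970,0]);Z=np.array([-.445,.111,.889]);L=np.array([.743,.0135,.266])
for n,b in(('top',(286,200,330,230)),('side',(288,205,322,252))):
    P,c=cloud(n+'3',n,b);q=(P-L)@np.stack([X,Y,Z],1)*1000
    k=(abs(q[:,0]+152)<14)&(abs(q[:,2])<45)&(abs(q[:,1])<45)&(c.astype(int).min(1)>90)
    Q=P[k];N=np.linalg.svd(Q-Q.mean(0))[2][2];N*=np.sign(N[0])
    print(n,k.sum(),'x',np.percentile(q[k,0],[5,50,95]),'y',np.percentile(q[k,1],[1,99]),'z',np.percentile(q[k,2],[1,99]),'normal vs lens deg',np.degrees(np.arccos(abs(N@X))))
E
```

```text
top 216 x [-157.3625 -149.3485 -147.4518] y [-34.0965  26.8921] z [-41.8451  31.3075] normal vs lens deg 4.152175726513465
side 344 x [-162.0494 -160.5961 -152.9988] y [-31.9227  29.3632] z [-44.1069  41.9596] normal vs lens deg 4.304496692685577
```

```bash
python3 -m creep '[[-1,0,2,0,0,0,0],[-1,0,0,0,0,0,0],[-1,0,0,0,0,0,0],[-1,0,0,0,0,0,0]]' && python3 -c "
from station import *
print(hand_in())"
```

```text
t: 11.9
eef_pos: [0.5934, 0.0496, 0.2255]
tool_rot: [0.186, 0.766, 0.598, 0.145]
contact_force: [0.3, 0.4, -0.1]
gripper_width: 0.11
grasp_force: 48.8
the job is handed in; nothing more can be done
None
```

I handed the job in at 11.9 s, but no verdict came back: the battery is home in the dock and released, and the white round medallion is held about 15 cm in front of the lens, front to it and tab up, within about 4° of square.

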